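# Open the counter hatch and draw out the loan tray

## Task

Raise the sash of the small counter hatch by pushing up under its lift rail until it catches by itself at about the height mark; once it is felt to meet its buffer push gently and no further, then let go and leave it hanging on its catch. Then draw the tray beneath it all the way out by its pull tab, with the tape measure still standing upright in it, and leave the other things on the desk where they are.

Things in the scene. Friction and masses are not known exactly. Their poses are not given: they have to be found in the camera images.
- hatch: white box fixed on the desk, 300 mm wide, stiles and head up to 327 mm high, box behind them 176 mm high. Origin at desk level, middle of the sash plane; x axis points into the hatch, y to its left, z up. The stiles' front faces lie at x = -19 mm, and the stiles from 121 to 151 mm either side of the middle
- sash: clear panel in an aluminium frame, 232 wide, 120 mm high, sliding up between the stiles. Origin in the middle of its lower edge, 55 mm above the desk when down. A little heavier than its counterbalance: it takes 1 to 5 N to raise slowly, and sinks when let go unless it hangs on its catch. Never press on it with over 20 N; near the mark raise at 10 mm/s or less and stop at a rise of about 7 N
- rail_edge (a point): middle of the lower front edge of the lift rail, a shelf 226 mm wide and 8 mm thick along the sash's lower edge that juts out 30 mm to the front (-x of the hatch). The point is 30 mm in front of the sash plane, level with the rail's flat underside and the sash's origin; axes as the hatch
- mark_tip (a point): tip of the height mark, a small dark steel plate (26x20 mm) on the right stile's front. It shows only to within 14 mm, up or down, where the rail's underside rests once caught. The catch is a spring bolt hidden in the stile; it adds 1 to 4 N some 10 mm below the resting height, then snaps in. 2.5 mm above the resting height is a hard buffer, felt as a sharp rise of force
- tray (a joint): how far the tray is drawn out, m: 0 pushed in, 0.085 fully out at its stop; about 2 N of friction. The tray slides along -x of the hatch
- pull_tab (a point): grip point on the tray's black upright pull tab: tab 14 mm thick (hatch's y), 22 mm along x, top 60 mm above the desk; the point is 45 mm above the desk, mid-tab, 78 mm in front of the sash plane when the tray is in; axes as the hatch. A flat tongue 44 mm wide, 9 mm high joins it to the tray, 200x94 mm with a 32 mm high rim
- tape_mid (a point): centre of the tape measure (34x83x67 mm) that stands on its edge in the tray behind the sash; z axis up. It is taller than the gap below the lowered sash, so the tray cannot come out until the sash is up
- padlock_1: bystander: padlock lying on its face, 72x45x21 mm; origin under its middle
- key_c07: bystander: key with a plastic tag lying flat, 138x34x4 mm; origin under its middle
- rubber_stamp: bystander: wooden hand stamp standing upright, 26x54x67 mm; origin under its middle
- ink_pad: bystander: closed flat ink pad box, 95x72x15 mm; origin under its middle
- packing_tape: bystander: roll of brown packing tape lying flat, 104x104x48 mm; origin under its middle

How it is judged:
By the outcome, as a careful person would: the job done as asked, in the order asked, and still so for the second after the job is handed in, with the robot touching nothing.
It also fails if it takes over 66 s, if anything falls off the work surface, if the arm or the gripper's body presses on something with over 40 N, if the wrist force passes 120 N, or if a joint passes its speed limit or range.

## Robot

A 7-joint arm with a two-finger parallel gripper is mounted at the origin on the work surface; the furniture and walls round the work are solid. World frame = base frame: x ahead of the robot, y to its left, z up, the work surface at z = 0. Lengths are in m, angles in rad, forces in N, time in s.
With the tool pointing down it reaches from about 0.4 to 0.85 m from the base axis. Payload 10.4 kg.
Tool frame: the origin (TCP) lies at the very end of the fingers, on their centre line; the grasp point (between the pads) lies behind it (manip.hold_point_z is the z of the grasp point in the tool frame, in m); z points along the fingers, y is the line along which they close (so a half turn about z gives the same grasp; the last joint's range is limited). The gripper opens to 87 mm and grips with 3 to 60 N. Pads are 19 mm wide; open, the fingers measure 117 mm over their backs; the gripper's body (75 mm by 190 mm) begins 51 mm behind the grasp point.
Start: joints at [-1.134, 0.332, -0.065, 1.46, 0.022, 1.35, -0.088], TCP at [0.277, 0.56, 0.223] pointing down, gripper open.
Joint ranges: [-2.6, 2.6], [-0.5, 2.12], [-1.47, 1.34], [0.16, 2.42], [-1.27, 4.41], [0.06, 2.06], [-2.6, 2.6]. Speed limits (rad/s): [2.22, 2.22, 2.79, 2.79, 3.14, 3.14, 3.14].

## Interface

Orientations are given as a rotation vector (axis times angle).
In Python, from workcell import manip, optics gives the robot as it stands. The module is installed in compiled form; this text tells all that it offers.
- The arm moves only by the shell command python3 -m crank 'ROWS' [FORCE]. ROWS is JSON, a list of rows, each a list of 5 numbers: the opening, from 0 (shut) to 1 (fully open), then the shift along the tool's x, y, z in units of 60 cm (1.0 is 60 cm), then the turn about the tool's z in units of 120 degrees (1.0 is 120 degrees). A call has 1 to 5 rows; each row is the pose to reach, as a shift and turn from the pose commanded when the call began, along the tool's axes at that moment; what a row does not reach only later rows make up. A row lasts 1/8 s, in which the tool goes at most 62.5 mm and 10.7 degrees, less where a joint would pass 70% of its speed; a pose out of reach is approached as far as the arm can. A call with a number of a shift or a turn outside -1 to 1 is refused whole. A call with a gripper value outside its range is refused whole. The fingers move at their own pace and stop on an object; FORCE is the grip in N (left out, the last holds). Time passes only in rows, so rows that repeat a pose let the fingers close. It gives the time, the measured TCP pose, the force, the opening and the grip force at its end, in the units of the state.
- manip.sense(): the state, without advancing time (a new reading comes with each control period).
- optics.snapshot(name): name is "scene" or "top" or "wrist"; returns the picture (400x640x3 uint8, red, green, blue); there is no depth.
- optics.camera_model(name): a dict with "camera_matrix" (3x3 intrinsics, pixels), "eye" and "attitude" of the camera in the world; the wrist camera has in their place "tool_from_camera" (4x4, takes a point from camera to tool coordinates, whose origin is the TCP and whose axes are the flange's). Camera axes: x right, y up, looking along -z (the intrinsics and any distortion apply to the point x, -y, -z); pixel columns grow to the right and rows downward; lengths in m; the calibration is good to about 2 mm. A picture is of the moment at which its call begins: read the wrist's pose just before it. camera_model takes no time and is no camera call.
- manip.close_job(): hands the job in; it is judged then, once.
The state is a dict: "clock": time; "joint_pos": joint angles; "qd": joint speeds; "joint_efforts": joint torques, N m; "position": TCP position; "tcp_rot": TCP orientation; "wrist_force": force on the tool from outside, world axes, zero at the start; "wrist_torque": the same for the moment, N m; "finger_gap": finger opening in m; "grasp_force": force on a finger pad.
Only numpy, scipy, OpenCV 4.12 (cv2) and the standard library are available. Lean on these libraries where they do the work, as an engineer would, in place of code of your own. Each camera call takes 0.05 s, during which the arm holds its last target. There are 200 camera calls.

## Working session

There is one attempt and no reset: what is moved stays moved. The work goes in short steps, Python scripts to look and compute and a shell command to move; the robot and the scene stay as the last step left them, time stands still between calls to the robot, and variables do not carry over. Pictures are saved under pics/ and viewed, at most 10 in all, crops included, and the job is handed in when it is done.

```bash
mkdir -p pics
python3 - <<'E'
from workcell import manip, optics
import cv2,numpy as np
print(manip.sense(), manip.hold_point_z)
for n in("scene","top","wrist"):
    im=optics.snapshot(n); cv2.imwrite(f"pics/{n}0.png",im[:,:,::-1])
    print(n,optics.camera_model(n))
E
```

```text
{'clock': 0.0, 'joint_pos': array([-1.13357908,  0.33290271, -0.06471016,  1.4609856 ,  0.02160613,
        1.34993314, -0.08850734]), 'qd': array([-0.00022987,  0.00011323, -0.00074603, -0.0003959 , -0.00054957,
       -0.00082525,  0.00024874]), 'joint_efforts': array([-6.36541099e-04, -6.23258829e+01,  2.39835971e-02, -3.89886153e+01,
       -6.14388823e-02,  4.00896370e-02,  1.93971769e-04]), 'position': array([0.27718205, 0.55970381, 0.22171359]), 'tcp_rot': array([-7.15831146e-01, -3.05866949e+00,  2.36869010e-03]), 'wrist_force': array([ 0.40806306, -0.36123692,  0.56140366]), 'wrist_torque': array([-0.03254154,  0.08126373,  0.01231274]), 'grasp_force': 0.0, 'finger_gap': 0.08723388216117044} -0.0187
scene {'camera_matrix': array([[466.74694212,   0.        , 315.92098097],
       [  0.        , 466.74694212, 199.16496058],
       [  0.        ,   0.        ,   1.        ]]), 'eye': array([-0.59422972,  0.75393401,  0.75453165]), 'attitude': array([ 0.65257409, -1.16438774, -1.85238129])}
top {'camera_matrix': array([[413.31486932,   0.        , 316.68651759],
       [  0.        , 413.31486932, 189.89292045],
       [  0.        ,   0.        ,   1.        ]]), 'eye': array([0.22207202, 0.06289331, 1.5608736 ]), 'attitude': array([ 0.17350348, -0.16805424, -1.57728559])}
wrist {'camera_matrix': array([[281.39698124,   0.        , 319.70707067],
       [  0.        , 281.39698124, 197.79592887],
       [  0.        ,   0.        ,   1.        ]]), 'tool_from_camera': array([[ 1.11477574e-03,  9.62407342e-01,  2.71607926e-01,
         7.44198722e-02],
       [ 9.99998157e-01, -1.49745015e-03,  1.20167085e-03,
         1.31904078e-04],
       [ 1.56321618e-03,  2.71606086e-01, -9.62407237e-01,
        -1.61980314e-01],
       [ 0.00000000e+00,  0.00000000e+00,  0.00000000e+00,
         1.00000000e+00]])}
```

View pics/scene0.png

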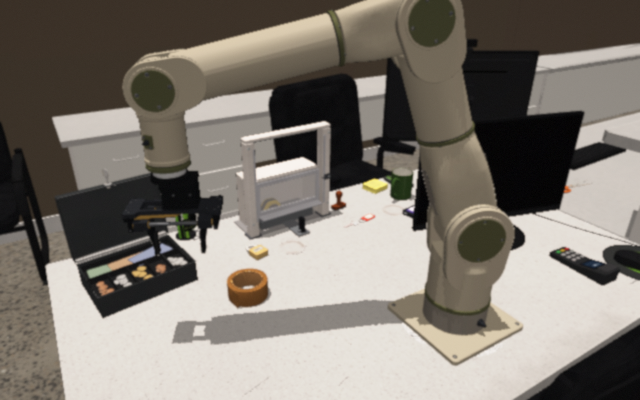

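View pics/top0.png

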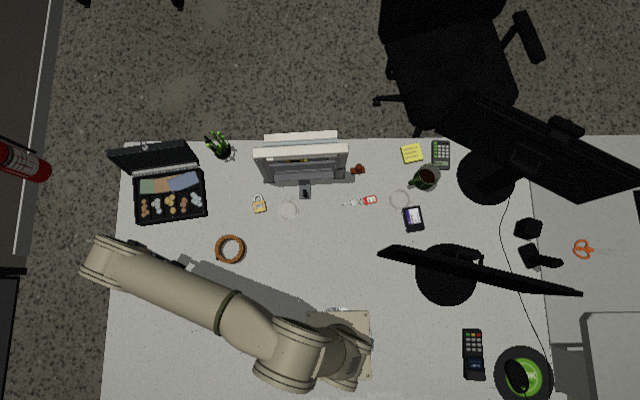

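The scene view shows the white hatch at about (285,180), with the tab at (302,225), the stamp at (339,200) and the tape roll at (247,287). In the top view the hatch is at (302,165), the tab at (305,190), the padlock at (259,204) and the key at (362,201). Since the tool points down and the rows only turn it about its own z, I need to see the finger shape and the rail from close by.

Run:
```python
import cv2,numpy as np
s=cv2.imread("pics/scene0.png");t=cv2.imread("pics/top0.png");w=cv2.imread("pics/wrist0.png")
a=cv2.resize(s[160:280,110:270],(400,300),interpolation=cv2.INTER_CUBIC)
b=cv2.resize(s[115:245,225:398],(400,300),interpolation=cv2.INTER_CUBIC)
c=cv2.resize(t[125:245,230:390],(400,300),interpolation=cv2.INTER_CUBIC)
d=cv2.resize(w,(400,250)); d=cv2.copyMakeBorder(d,0,50,0,0,cv2.BORDER_CONSTANT)
cv2.imwrite("pics/m1.png",np.vstack([np.hstack([a,b]),np.hstack([c,d])]))
```

```text
(no output)
```

View pics/m1.png

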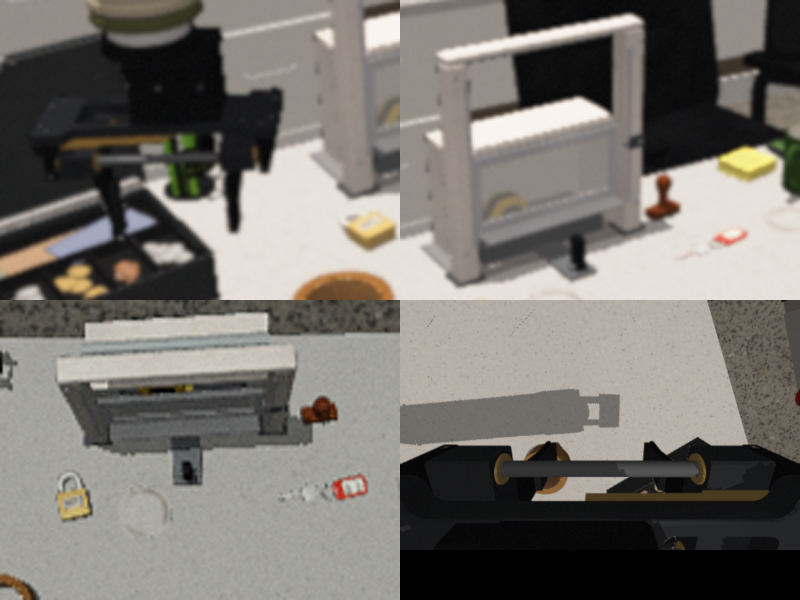

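The montage shows slim dark fingers under a wide body, with the sash and rail low between the stiles. The dark mark on the right stile is at about crop (632,142). I'll enhance the finger shape, because a downward tool needs some feature to get under the rail.

Run:
```python
import cv2,numpy as np
s=cv2.imread("pics/scene0.png");w=cv2.imread("pics/wrist0.png")
g=lambda i:(255*(i/255.)**.45).astype(np.uint8)
a=cv2.resize(g(s[170:260,115:235]),(800,300) if 0 else (400,300),interpolation=cv2.INTER_CUBIC)
b=cv2.resize(g(w[190:340,0:640]),(800,188)); 
c=cv2.resize(g(w[215:305,200:320]),(400,300),interpolation=cv2.INTER_CUBIC)
cv2.imwrite("pics/m2.png",np.vstack([np.hstack([a,c]),b]))
```

```text
(no output)
```

View pics/m2.png

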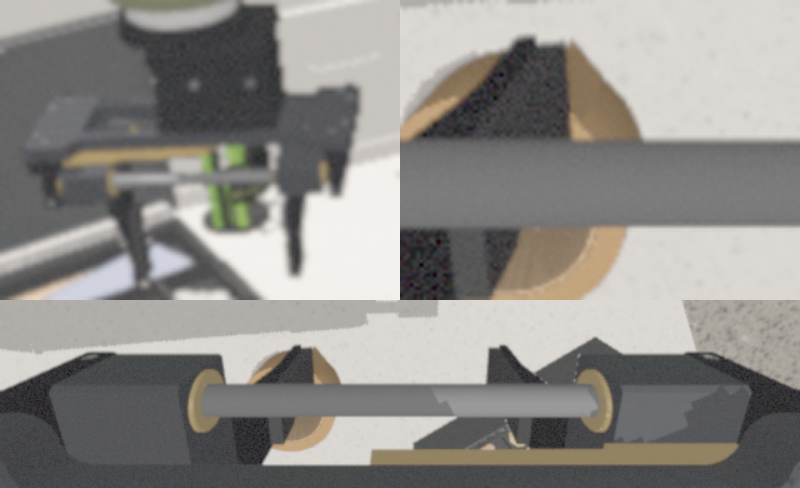

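The fingers taper with no ledge, so from straight above they can't get under the rail. Next I'll compute the hatch frame, then see how the arm behaves at its reach limit, since the tool tilt might shift there.

```bash
cat > h.py <<'E'
import numpy as np, cv2
from scipy.spatial.transform import Rotation as Rn
from workcell import manip, optics
def cam(n):
    m=optics.camera_model(n)
    if n=="wrist":
        s=manip.sense();T=m["tool_from_camera"];R=Rn.from_rotvec(s["tcp_rot"]).as_matrix()
        return m["camera_matrix"],R@T[:3,:3],s["position"]+R@T[:3,3]
    return m["camera_matrix"],Rn.from_rotvec(m["attitude"]).as_matrix(),m["eye"]
def ray(c,p):
    K,R,e=c; d=R@(np.array([(p[0]-K[0,2])/K[0,0],-(p[1]-K[1,2])/K[1,1],-1.])); return e,d/np.linalg.norm(d)
def plane(c,p,z):
    e,d=ray(c,p); return e+d*(z-e[2])/d[2]
def proj(c,P):
    K,R,e=c; q=R.T@(np.asarray(P)-e); q=K@np.array([q[0],-q[1],-q[2]]); return q[:2]/q[2]
def two(c1,p1,c2,p2):
    e,d=ray(c1,p1);f,g=ray(c2,p2); t=np.linalg.lstsq(np.c_[d,-g],f-e,rcond=None)[0]
    a,b=e+d*t[0],f+g*t[1]; return (a+b)/2,np.linalg.norm(a-b)
def st():
    s=manip.sense(); R=Rn.from_rotvec(s["tcp_rot"]).as_matrix()
    print("t",s["clock"].__round__(2),"p",s["position"].round(4),"x",R[:,0].round(3),"z",R[:,2].round(3),"F",s["wrist_force"].round(1),"q",s["joint_pos"].round(2)); return s,R
E
python3 - <<'E'
from h import *
t=cam("top");s=cam("scene")
im=cv2.imread("pics/top0.png"); k=lambda x,y:(230+x/2.5,125+(y-300)/2.5)
for n,p,z in [("headFL",k(58,381),.327),("headFR",k(297,370),.327),("headBL",k(58,359),.327),("headBR",k(296,346),.327),("tab",k(187,470),.06),("footL",k(85,443),0),("tongueL",k(173,485),.009),("tongueR",k(202,485),.009),("roll",(230,249),.048),("base",(340,340),0)]:
    print(n,np.round(p,1),plane(t,p,z).round(4))
# mark from scene and head corners in scene crop b (scale 400/173)
b=lambda x,y:(225+(x-400)*173/400,115+y*130/300)
for n,p,z in [("headTL",b(437,58),.327),("headTR",b(643,16),.327),("tab",b(577,237),.06)]: print(n,np.round(p,1),plane(s,p,z).round(4))
E
```

```text
headFL [253.2 157.4] [0.6006 0.2618 0.327 ]
headFR [348.8 153. ] [ 0.6107 -0.0362  0.327 ]
headBL [253.2 148.6] [0.6293 0.2623 0.327 ]
headBR [348.4 143.4] [ 0.6421 -0.0358  0.327 ]
tab [304.8 193. ] [0.542  0.1103 0.06  ]
footL [264.  182.2] [0.5999 0.2704 0.    ]
tongueL [299.2 199. ] [0.5297 0.1335 0.009 ]
tongueR [310.8 199. ] [0.5291 0.0891 0.009 ]
roll [230 249] [0.3401 0.3841 0.048 ]
base [340 340] [ 0.0151 -0.0103  0.    ]
headTL [241.  140.1] [0.603  0.2764 0.327 ]
headTR [330.1 121.9] [ 0.6257 -0.0403  0.327 ]
tab [301.6 217.7] [0.5428 0.1154 0.06  ]
```

The hatch frame comes out with its origin near (0.624, 0.1135) and x axis at about +2°. The head measures 298 mm wide against 302 expected, and the tab agrees between views within 5 mm. I'll move in front of the hatch, up high, and align the tool.

```bash
python3 -m crank '[[1,-0.605,-0.585,-0.25,-0.236],[1,-0.605,-0.585,-0.25,-0.236],[1,-0.605,-0.585,-0.25,-0.236],[1,-0.605,-0.585,-0.25,-0.236],[1,-0.605,-0.585,-0.25,-0.236]]'; python3 -c "
from h import *
s,R=st()
a=.034;Rd=np.c_[[-np.cos(a),-np.sin(a),0],[-np.sin(a),np.cos(a),0],[0,0,-1]]
print('rows to go',(R.T@(np.array([.45,.085,.37])-s['position'])/.6).round(3), 'turn',np.degrees(Rn.from_matrix(R.T@Rd).as_rotvec())/120)"
```

```text
clock: 0.78
position: [0.3782, 0.2758, 0.312]
tcp_rot: [-0.054, 3.141, 0.0]
wrist_force: [0.4, 0.2, 1.2]
finger_gap: 0.0871
grasp_force: 0.0
t 0.78 p [0.3782 0.2758 0.312 ] x [-0.999 -0.034 -0.   ] z [ 0.  0. -1.] F [0.4 0.2 1.2] q [-0.79 -0.05  0.06  1.71  0.    1.48  0.87]
rows to go [-0.109 -0.322 -0.097] turn [1.32050113e-04 2.90622943e-05 1.79155017e-04]
```

```bash
python3 -m crank '[[1,-0.109,-0.322,-0.097,0],[1,-0.109,-0.322,-0.097,0],[1,-0.109,-0.322,-0.097,0],[1,-0.109,-0.322,-0.097,0]]' >/dev/null; python3 -c "from h import *; st()"; python3 -m crank '[[1,0,0,-1,0],[1,0,0,-1,0],[1,0,0,-1,0],[1,0,0,-1,0],[1,0,0,-1,0]]' >/dev/null; python3 -c "from h import *; st()"
```

```text
t 1.27 p [0.4509 0.0833 0.3708] x [-1.    -0.03  -0.002] z [ 0.002  0.001 -1.   ] F [-0.3  0.5  0.1] q [-0.61 -0.1   0.3   1.63  0.03  1.61  1.29]
t 1.9 p [0.4532 0.0871 0.6114] x [-0.998 -0.032 -0.06 ] z [ 0.059  0.016 -0.998] F [ 0.6  0.6 -0.8] q [-0.97  0.02  0.71  1.01 -0.01  2.06  1.34]
```

At the j6 limit the tool begins to tilt outward. I'll keep going up to see whether the tilt grows and stays.

```bash
python3 -m crank '[[1,0,0,-1,0],[1,0,0,-1,0],[1,0,0,-1,0],[1,0,0,-1,0],[1,0,0,-1,0]]' >/dev/null; python3 -c "from h import *; st()"; python3 -m crank '[[1,0,0,0.1,0],[1,0,0,0.1,0]]' >/dev/null; python3 -c "from h import *; st()"
```

```text
t 2.52 p [0.4454 0.0852 0.6432] x [-0.991 -0.032 -0.129] z [ 0.128  0.037 -0.991] F [ 0.5 -1.   0.8] q [-0.47  0.    0.18  0.95  0.    2.06  1.32]
t 2.77 p [0.452  0.0874 0.5773] x [-0.993 -0.033 -0.117] z [ 0.115  0.033 -0.993] F [0.9 0.2 0.7] q [-0.48 -0.06  0.17  1.16  0.01  1.92  1.31]
```

The tilt stays when I come back into range, because each call starts from the pose it actually reached. So I can build up tilt with short calls at the edge of reach, pushing up and outward.

```bash
cat > s.py <<'E'
from h import *
st()
E
python3 -m crank '[[1,-0.3,0,-0.3,0],[1,-0.3,0,-0.3,0],[1,-0.3,0,-0.3,0]]' >/dev/null; python3 s.py; python3 -m crank '[[1,-0.3,0,-0.3,0],[1,-0.3,0,-0.3,0]]' >/dev/null; python3 s.py; python3 -m crank '[[1,-0.3,0,-0.3,0],[1,-0.3,0,-0.3,0]]' >/dev/null; python3 s.py
```

```text
t 3.15 p [0.5442 0.0861 0.6627] x [-0.981 -0.031 -0.194] z [ 0.192  0.044 -0.98 ] F [-0.2  0.2 -0. ] q [-0.52  0.23  0.45  0.67 -0.15  2.06  1.44]
t 3.4 p [0.5863 0.0826 0.6789] x [-0.967 -0.029 -0.253] z [ 0.251  0.055 -0.966] F [ 0.5 -0.1  0.2] q [-0.39  0.33  0.38  0.51 -0.18  2.06  1.45]
t 3.65 p [0.6145 0.0777 0.6964] x [-0.95  -0.025 -0.312] z [ 0.31   0.063 -0.949] F [-0.1  0.4 -0.8] q [-0.33  0.4   0.39  0.38 -0.24  2.06  1.46]
```

```bash
python3 -m crank '[[1,-0.3,0,-0.2,0],[1,-0.3,0,-0.2,0]]' >/dev/null; python3 s.py; python3 -m crank '[[1,-0.3,0,-0.2,0]]' >/dev/null; python3 s.py; python3 -m crank '[[1,-0.3,0,-0.1,0]]' >/dev/null;  python3 s.py; python3 -m crank '[[1,-0.3,0,-0.1,0]]' >/dev/null;python3 s.py
```

```text
t 3.9 p [0.6476 0.0735 0.7063] x [-0.93  -0.023 -0.366] z [ 0.364  0.069 -0.929] F [ 0.8  0.5 -0.5] q [-0.28  0.49  0.47  0.24 -0.36  2.06  1.47]
t 4.03 p [0.6614 0.0704 0.7134] x [-0.917 -0.019 -0.397] z [ 0.395  0.076 -0.916] F [-15.2   8.1  15.9] q [-0.25  0.53  0.59  0.16 -0.51  2.06  1.48]
t 4.15 p [0.6677 0.0639 0.7092] x [-0.919 -0.012 -0.394] z [ 0.391  0.092 -0.916] F [ 0.7 -0.   0.4] q [-0.24  0.56  0.84  0.16 -0.76  2.06  1.5 ]
t 4.28 p [0.6717 0.0597 0.7105] x [-0.915 -0.007 -0.403] z [ 0.401  0.094 -0.911] F [ 0.4  0.1 -0.2] q [-0.24  0.58  1.08  0.16 -1.    2.06  1.52]
```

```bash
python3 -m crank '[[1,-0.15,0,-0.35,0],[1,-0.15,0,-0.35,0]]' >/dev/null; python3 s.py; python3 -m crank '[[1,-0.15,0,-0.35,0],[1,-0.15,0,-0.35,0]]' >/dev/null; python3 s.py; python3 -m crank '[[1,-0.15,0,-0.35,0],[1,-0.15,0,-0.35,0]]' >/dev/null;  python3 s.py; python3 -m crank '[[1,-0.15,0,-0.35,0],[1,-0.15,0,-0.35,0]]' >/dev/null;python3 s.py
```

```text
t 4.53 p [0.6389 0.0477 0.7479] x [-0.896  0.003 -0.444] z [ 0.443  0.093 -0.892] F [-0.3  0.1 -0.4] q [-0.22  0.48  0.67  0.16 -0.6   2.06  1.49]
t 4.78 p [0.6061 0.0403 0.7861] x [-0.868  0.005 -0.496] z [ 0.494  0.103 -0.863] F [ 1.5 -1.   0.4] q [-0.18  0.41  0.42  0.16 -0.39  2.06  1.47]
t 5.03 p [0.5735 0.0302 0.822 ] x [-0.837  0.013 -0.548] z [ 0.546  0.106 -0.831] F [ 0.3 -1.1 -0.4] q [-0.18  0.34  0.41  0.16 -0.38  2.06  1.48]
t 5.28 p [0.5389 0.0203 0.8556] x [-0.802  0.021 -0.597] z [ 0.596  0.109 -0.796] F [ 0.3 -1.3 -0.3] q [-0.17  0.28  0.4   0.16 -0.37  2.06  1.48]
```

```bash
python3 -m crank '[[1,-0.23,0,-0.3,0],[1,-0.23,0,-0.3,0]]' >/dev/null; python3 s.py; python3 -m crank '[[1,-0.25,0,-0.3,0],[1,-0.25,0,-0.3,0]]' >/dev/null; python3 s.py; python3 -m crank '[[1,-0.25,0,-0.3,0],[1,-0.25,0,-0.3,0]]' >/dev/null;  python3 s.py
```

```text
t 5.53 p [0.5226 0.0162 0.8747] x [-0.777  0.02  -0.629] z [ 0.627  0.117 -0.77 ] F [0.  0.1 0.5] q [-0.24  0.28  0.86  0.16 -0.74  2.06  1.52]
t 5.78 p [0.5008 0.0048 0.8963] x [-0.746  0.032 -0.665] z [ 0.664  0.109 -0.74 ] F [ 0.3 -0.5 -0.4] q [-0.26  0.25  1.07  0.16 -0.91  2.06  1.54]
t 6.03 p [ 0.4744 -0.0045  0.9183] x [-0.713  0.04  -0.7  ] z [ 0.699  0.107 -0.707] F [ 0.5 -1.  -0.5] q [-0.28  0.22  1.19  0.16 -1.    2.06  1.55]
```

Tilt is now 45°. I'll take it to about 57° so the fingers lie well under the rail with the body still clear of the tab.

```bash
python3 -m crank '[[1,-0.2,0,-0.35,0],[1,-0.2,0,-0.35,0]]' >/dev/null; python3 s.py; python3 -m crank '[[1,-0.2,0,-0.32,0],[1,-0.2,0,-0.32,0]]' >/dev/null; python3 s.py; python3 -m crank '[[1,-0.24,0,-0.3,0],[1,-0.24,0,-0.3,0]]' >/dev/null;  python3 s.py;  python3 -m crank '[[1,-0.25,0,-0.3,0],[1,-0.25,0,-0.3,0]]' >/dev/null;  python3 s.py
```

```text
t 6.28 p [ 0.4354 -0.0113  0.9399] x [-0.682  0.044 -0.73 ] z [ 0.729  0.112 -0.675] F [ 0.3 -0.7  0.1] q [-0.28  0.14  0.93  0.16 -0.74  2.06  1.53]
t 6.53 p [ 0.3988 -0.0215  0.9602] x [-0.646  0.054 -0.761] z [ 0.762  0.107 -0.639] F [-0.2 -0.  -1. ] q [-0.3   0.08  0.81  0.16 -0.6   2.06  1.52]
t 6.78 p [ 0.3761 -0.021   0.9756] x [-0.614  0.048 -0.788] z [ 0.786  0.121 -0.606] F [-1.1 -0.1  0.5] q [-0.48  0.05  1.1   0.16 -0.72  2.06  1.54]
t 7.03 p [ 0.3567 -0.0338  0.987 ] x [-0.587  0.064 -0.807] z [ 0.808  0.106 -0.579] F [ 0.9  0.4 -0.7] q [-0.7  -0.01  1.01  0.16 -0.4   2.05  1.52]
```

```bash
cat > go.py <<'E'
# go.py hx hy z [frac]: rows (units) from measured TCP to hatch coords (m)
from h import *; import sys
O=np.array([.624,.1135,0]);a=.034
H=np.c_[[np.cos(a),np.sin(a),0],[-np.sin(a),np.cos(a),0],[0,0,1]]
s,R=st(); print("hatch",((s["position"]-O)@H).round(4))
if len(sys.argv)>3:
    d=O+H@np.array([float(v) for v in sys.argv[1:4]])-s["position"]; print("units",(R.T@d/.6).round(4))
print("turn to align x:",round(-np.degrees(np.arctan2(R[:,0]@H[:,1],R[:,1]@H[:,1]))/120,4))
E
python3 go.py -.13 0 .5; python3 -m crank '[[1,0.3,0.2,-0.55,0],[1,0.3,0.2,-0.55,0]]' >/dev/null; python3 go.py -.13 0 .2
```

```text
t 7.03 p [ 0.3567 -0.0338  0.987 ] x [-0.587  0.064 -0.807] z [ 0.808  0.106 -0.579] F [ 0.9  0.4 -0.7] q [-0.7  -0.01  1.01  0.16 -0.4   2.05  1.52]
hatch [-0.2722 -0.1381  0.987 ]
units [0.5362 0.1324 0.6803]
turn to align x: -0.0403
t 7.28 p [ 0.3416 -0.0322  0.9899] x [-0.581  0.058 -0.812] z [ 0.811  0.125 -0.572] F [ 0.2 -0.5 -0.5] q [-0.3  -0.02  0.67  0.16 -0.48  2.05  1.52]
hatch [-0.2872 -0.1361  0.9899]
units [0.9346 0.0591 0.9881]
turn to align x: -0.0372
```

```bash
python3 -m crank '[[1,0.93,0.06,0.98,-0.037],[1,0.93,0.06,0.98,-0.037],[1,0.93,0.06,0.98,-0.037],[1,0.93,0.06,0.98,-0.037],[1,0.93,0.06,0.98,-0.037]]' >/dev/null; python3 go.py -.13 0 .2
```

```text
t 7.9 p [ 0.3711 -0.0272  0.8334] x [-0.586 -0.033 -0.81 ] z [ 0.801  0.127 -0.585] F [-1.6  0.   1.2] q [-0.05 -0.49  0.07  1.15 -0.12  1.54  1.64]
hatch [-0.2575 -0.132   0.8334]
units [0.7274 0.1494 0.8103]
turn to align x: 0.0062
```

```bash
python3 -m crank '[[1,0.73,0.15,0.81,0.006],[1,0.73,0.15,0.81,0.006],[1,0.73,0.15,0.81,0.006],[1,0.73,0.15,0.81,0.006],[1,0.73,0.15,0.81,0.006]]' >/dev/null; python3 go.py -.13 0 .2
```

```text
t 8.53 p [0.4562 0.0094 0.7348] x [-0.586 -0.043 -0.809] z [ 0.795  0.16  -0.585] F [-0.8  3.2  1.2] q [ 0.51 -0.5  -0.19  1.43 -0.51  1.33  1.89]
hatch [-0.1713 -0.0983  0.7348]
units [0.6768 0.1012 0.5981]
turn to align x: 0.0113
```

The arm-geometry estimate puts j6's lower limit in play, so about 35–40° of tilt is what's possible low down near the hatch. I'll descend close in front of the hatch and let the tilt adapt.

```bash
python3 go.py -.06 0 .42 | grep units; python3 -m crank '[[1,0.27,0.19,0.54,0.011],[1,0.27,0.19,0.54,0.011],[1,0.27,0.19,0.54,0.011],[1,0.27,0.19,0.54,0.011],[1,0.27,0.19,0.54,0.011]]' >/dev/null; python3 go.py -.06 0 .3
```

```text
units [0.3116 0.1088 0.477 ]
t 9.15 p [0.5732 0.1175 0.4966] x [-0.592 -0.005 -0.806] z [ 0.797  0.145 -0.586] F [ 1.2 -0.4  1.2] q [ 0.11 -0.44 -0.32  1.92 -0.12  0.7   1.46]
hatch [-0.0506  0.0057  0.4966]
units [ 0.2732 -0.035   0.1784]
turn to align x: -0.0075
```

```bash
python3 -m crank '[[1,0.27,-0.035,0.18,-0.0075],[1,0.27,-0.035,0.18,-0.0075],[1,0.27,-0.035,0.18,-0.0075],[1,0.27,-0.035,0.18,-0.0075]]' >/dev/null; python3 go.py -.06 0 .2
```

```text
t 9.65 p [0.5641 0.1094 0.296 ] x [-0.597 -0.02  -0.802] z [ 0.792  0.143 -0.593] F [-0.3 -0.   0.5] q [ 0.11 -0.39 -0.37  2.3  -0.12  0.28  1.45]
hatch [-0.06   -0.0021  0.296 ]
units [ 0.1282 -0.0077  0.0954]
turn to align x: -0.0002
```

```bash
python3 -m crank '[[1,0.13,0,0.095,0],[1,0.13,0,0.095,0],[1,0.13,0,0.095,0],[1,0.13,0,0.095,0]]' >/dev/null; python3 go.py -.06 0 .12
```

```text
t 10.15 p [0.5674 0.1113 0.2164] x [-0.594 -0.017 -0.805] z [ 0.797  0.128 -0.591] F [-0.   0.4  0.7] q [ 0.14 -0.26 -0.46  2.39  0.75  0.08  0.56]
hatch [-0.0567 -0.0003  0.2164]
units [ 0.1325 -0.009   0.0905]
turn to align x: -0.0013
```

The solver is rolling j5 through, so the tilt is being kept. Continuing down.

```bash
python3 -m crank '[[1,0.132,-0.009,0.09,0],[1,0.132,-0.009,0.09,0],[1,0.132,-0.009,0.09,0],[1,0.132,-0.009,0.09,0]]' >/dev/null; python3 go.py -.06 0 .08
```

```text
t 10.65 p [0.5696 0.0767 0.1374] x [-0.642 -0.072 -0.763] z [ 0.764  0.015 -0.644] F [-1.2 -0.8 -2.5] q [ 0.69 -0.1  -1.01  2.4   1.81  0.18 -0.44]
hatch [-0.0556 -0.0349  0.1374]
units [0.0748 0.0626 0.0554]
turn to align x: 0.0239
```

```bash
python3 -m crank '[[1,0.05,0.06,0.03,0.024],[1,0.05,0.06,0.03,0.024],[1,0.05,0.06,0.03,0.024]]' >/dev/null; python3 go.py -.06 0 .08
```

```text
t 11.03 p [0.5623 0.111  0.0999] x [-0.648 -0.016 -0.761] z [ 0.761  0.015 -0.649] F [-0.  -0.3  0.7] q [ 0.98  0.24 -1.47  2.4   1.88  0.53 -0.47]
hatch [-0.0618 -0.0004  0.0999]
units [0.0234 0.0008 0.0238]
turn to align x: -0.0031
```

```bash
python3 -m crank '[[1,0.04,0,0.034,0],[1,0.04,0,0.034,0],[1,0.04,0,0.034,0]]' >/dev/null; python3 go.py -.06 0 .035
python3 - <<'E'
from h import *
w=optics.snapshot("wrist")[:,:,::-1];c=cam("wrist");s=optics.snapshot("scene")[:,:,::-1]
cv2.imwrite("pics/w1.png",w);cv2.imwrite("pics/s1.png",s)
O=np.array([.624,.1135,0]);a=.034
H=np.c_[[np.cos(a),np.sin(a),0],[-np.sin(a),np.cos(a),0],[0,0,1]]
for n,P in [("tabtop",(-.078,0,.06)),("railL",(-.03,.113,.055)),("railR",(-.03,-.113,.055)),("stileL0",(-.019,.121,0)),("stileR0",(-.019,-.121,0))]: print(n,proj(c,O+H@np.array(P)).round(0),proj(cam("scene"),O+H@np.array(P)).round(1))
g=lambda i:(255*(i/255.)**.6).astype(np.uint8)
cv2.imwrite("pics/m3.png",np.vstack([cv2.resize(g(w),(560,350)),cv2.resize(g(s[110:250,210:434]),(560,250),interpolation=cv2.INTER_CUBIC)]))
E
```

```text
t 11.4 p [0.5637 0.1115 0.0637] x [-0.659 -0.011 -0.752] z [ 0.752  0.015 -0.659] F [ 0.2  1.1 -0.4] q [ 0.92  0.6  -1.47  2.41  2.01  0.83 -0.38]
hatch [-0.0603  0.      0.0637]
units [ 0.0357 -0.0001  0.0319]
turn to align x: -0.0055
tabtop [318. 225.] [302.3 216.9]
railL [473. 241.] [263.6 221.5]
railR [167. 241.] [323.4 204.1]
stileL0 [461. 182.] [260.6 235.9]
stileR0 [179. 183.] [323.4 216.6]
```

View pics/m3.png

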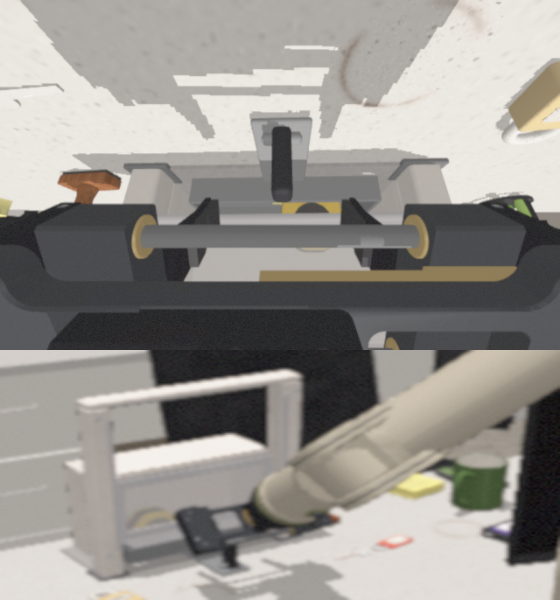

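The wrist view shows the tab top at (322,226) against the predicted (318,225), centred between the open fingers. The stile feet are also within a few px of the prediction and the tray front lies behind the stile line. The hatch frame is good to 2 mm, so I'll descend, then slide forward under the rail.

```bash
python3 -m crank '[[1,0.0385,0,0.0345,0],[1,0.0385,0,0.0345,0],[1,0.0385,0,0.0345,0]]' >/dev/null; python3 go.py -.029 0 .032
```

```text
t 11.88 p [0.5644 0.1105 0.0345] x [-0.655 -0.024 -0.755] z [ 0.755  0.01  -0.656] F [ 0.4 -0.3 -0.7] q [ 0.88  0.83 -1.43  2.41  2.13  1.01 -0.34]
hatch [-0.0596 -0.001   0.0345]
units [-0.0303  0.0022  0.0413]
turn to align x: 0.0009
```

```bash
python3 -m crank '[[1,-0.015,0.001,0.02,0],[1,-0.03,0.002,0.041,0],[1,-0.03,0.002,0.041,0]]' >/dev/null; python3 go.py -.027 0 .05
```

```text
t 12.25 p [0.5941 0.1134 0.0301] x [-0.658 -0.022 -0.753] z [ 0.753  0.013 -0.658] F [-0.5  0.6 -0.9] q [ 0.84  0.85 -1.38  2.35  2.15  0.99 -0.31]
hatch [-0.0299  0.0009  0.0301]
units [-0.0282 -0.0017 -0.0183]
turn to align x: -0.0001
```

```bash
python3 -m crank '[[1,-0.004,0,-0.002,0],[1,-0.008,0,-0.0035,0],[1,-0.012,0,-0.005,0],[1,-0.016,0,-0.007,0]]' >/dev/null; python3 go.py -.027 0 .05; python3 -m crank '[[1,-0.0063,0,-0.0055,0],[1,-0.0126,0,-0.011,0],[1,-0.0126,0,-0.011,0]]' >/dev/null; python3 go.py -.027 0 .06
```

```text
t 12.75 p [0.5949 0.1142 0.0389] x [-0.66  -0.022 -0.751] z [ 0.751  0.015 -0.66 ] F [1.1 0.9 0.5] q [ 0.86  0.83 -1.4   2.34  2.11  0.96 -0.29]
hatch [-0.029   0.0017  0.0389]
units [-0.0161 -0.0029 -0.0097]
turn to align x: -0.0001
t 13.12 p [0.5949 0.1141 0.049 ] x [-0.66  -0.023 -0.751] z [ 0.751  0.015 -0.66 ] F [-2.1 -0.9 -1.4] q [ 0.87  0.79 -1.42  2.34  2.07  0.94 -0.29]
hatch [-0.0291  0.0016  0.049 ]
units [-0.016  -0.0028 -0.0094]
turn to align x: 0.0003
```

```bash
python3 -m crank '[[1,-0.0063,0,-0.0055,0],[1,-0.0126,0,-0.011,0],[1,-0.0126,0,-0.011,0]]' >/dev/null; python3 go.py -.027 0 .07
python3 - <<'E'
from h import *
O=np.array([.624,.1135,0]);a=.034
H=np.c_[[np.cos(a),np.sin(a),0],[-np.sin(a),np.cos(a),0],[0,0,1]]
im=cv2.imread("pics/scene0.png"); c=cam("scene")
# dark blob on the right stile: search near expected column
roi=im[140:215,312:340].max(2); m=(roi<95).astype(np.uint8)
n,l,stt,ce=cv2.connectedComponentsWithStats(m)
for i in range(1,n):
    if stt[i,4]>=4:
        p=ce[i]+[312,140]; e,d=ray(c,p); t=((-.021)-(e-O)@H[:,0])/(d@H[:,0]); print(stt[i]+[312,140,0,0,0],p.round(1),((e+t*d-O)@H).round(4))
E
```

```text
t 13.5 p [0.5951 0.1143 0.0593] x [-0.659 -0.023 -0.751] z [ 0.751  0.015 -0.66 ] F [-3.8 -1.  -2.9] q [ 0.88  0.73 -1.43  2.34  2.04  0.9  -0.28]
hatch [-0.0289  0.0018  0.0593]
units [-0.0155 -0.003  -0.0094]
turn to align x: 0.0003
[312 140   6  24 117] [314.2 150.5] [-0.021  -0.0816  0.2494]
[323 140  17  51 533] [334.  165.2] [-0.021  -0.16    0.1828]
[337 194   3  12  25] [338.3 199.1] [-0.021  -0.1814  0.0523]
[332 207   8   4  24] [335.4 208.1] [-0.021  -0.17    0.0204]
[312 208   9   7  25] [315.1 212.3] [-0.021  -0.0857  0.0277]
[327 213   4   2   5] [328.6 213.6] [-0.021  -0.1415  0.0069]
```

Run:
```python
from h import *
O=np.array([.624,.1135,0]);a=.034
H=np.c_[[np.cos(a),np.sin(a),0],[-np.sin(a),np.cos(a),0],[0,0,1]]
im=cv2.imread("pics/scene0.png"); c=cam("scene")
print(im[166:188,318:334].max(2))
for p in [(324,176),(326,176),(328,176),(326,172),(326,180)]:
    e,d=ray(c,p); t=((-.021)-(e-O)@H[:,0])/(d@H[:,0]); print(p,((e+t*d-O)@H).round(4))
```

```text
[[133 132 133 134 134 129 131 142 147 149 138  98  43  14  14  15]
 [133 132 133 134 134 130 131 142 149 151 141 100  42  17  15  18]
 [136 134 133 134 134 129 131 142 150 151 142 101  46  19  19  20]
 [136 134 134 134 134 130 132 142 149 152 141 102  46  22  19  20]
 [130 133 133 134 134 130 132 142 149 150 141 100  48  24  23  22]
 [127 132 133 135 133 131 130 141 148 149 138  99  47  23  22  22]
 [127 131 134 133 133 131 129 136 142 135 122  88  43  23  22  21]
 [126 131 132 133 133 126 120 120 117 104  89  66  39  24  22  22]
 [127 130 131 132 132 121  99  83  75  64  61  54  39  26  25  24]
 [127 130 131 131 130 112  82  58  51  53  66  63  44  26  22  23]
 [127 130 130 126 121 102  72  52  47  57  72  68  46  28  21  22]
 [128 130 128 120 108  90  64  49  48  55  64  59  40  24  20  21]
 [129 132 130 124 113  95  73  62  70  78  86  68  38  22  19  20]
 [128 132 131 131 127 114  97  96 110 117 119  92  44  20  18  18]
 [129 131 133 133 132 125 118 128 139 143 137  97  44  16  17  17]
 [128 132 131 132 134 130 128 140 147 149 140  99  43  15  15  16]
 [129 131 133 133 133 130 130 139 147 149 141 101  42  14  12  12]
 [128 132 132 131 134 129 130 140 147 149 140 100  42  14  13  13]
 [128 130 132 133 133 129 130 141 148 150 140  99  42  14  13  11]
 [127 131 132 132 133 129 131 140 147 149 139  99  43  15  13  12]
 [125 130 130 133 133 129 132 140 147 148 139  99  42  17  14  14]
 [126 128 130 132 133 131 132 141 148 148 139  99  45  19  18  18]]
(324, 176) [-0.021  -0.1205  0.1529]
(326, 176) [-0.021  -0.1285  0.1511]
(328, 176) [-0.021  -0.1366  0.1492]
(326, 172) [-0.021  -0.1283  0.1654]
(326, 180) [-0.021  -0.1287  0.1366]
```

```bash
python3 -m crank '[[1,-0.0063,0,-0.0055,0],[1,-0.0126,0,-0.011,0],[1,-0.0189,0,-0.0165,0],[1,-0.0252,0,-0.022,0]]' >/dev/null; python3 go.py -.027 0 .09
```

```text
t 14.0 p [0.595  0.1144 0.0792] x [-0.66  -0.023 -0.751] z [ 0.751  0.015 -0.66 ] F [-2.7 -2.4 -2.6] q [ 0.91  0.61 -1.45  2.33  1.95  0.8  -0.29]
hatch [-0.0289  0.0019  0.0792]
units [-0.0156 -0.0032 -0.0095]
turn to align x: 0.0001
```

The mark's tip is at about (322,176.7) in the scene picture, which is a height of about 151 mm, so the rail should rest at 137–165 mm. Contact forces are 3–5 N and the sash is riding up. I'll raise moderately to 110 mm, then slowly.

```bash
python3 -m crank '[[1,-0.003,0,-0.0025,0],[1,-0.006,0,-0.005,0],[1,-0.0094,0,-0.0082,0],[1,-0.0125,0,-0.011,0],[1,-0.0157,0,-0.0137,0]]' >/dev/null; python3 go.py; python3 -m crank '[[1,-0.003,0,-0.0025,0],[1,-0.006,0,-0.005,0],[1,-0.0094,0,-0.0082,0],[1,-0.0125,0,-0.011,0],[1,-0.0157,0,-0.0137,0]]' >/dev/null; python3 go.py
```

```text
t 14.62 p [0.5951 0.1145 0.0915] x [-0.66  -0.022 -0.751] z [ 0.751  0.015 -0.66 ] F [-3.5 -2.6 -2.8] q [ 0.92  0.52 -1.45  2.33  1.89  0.73 -0.29]
hatch [-0.0288  0.002   0.0915]
turn to align x: 0.0
t 15.25 p [0.5951 0.1146 0.104 ] x [-0.66  -0.023 -0.751] z [ 0.751  0.015 -0.66 ] F [-4.3 -3.7 -3.2] q [ 0.94  0.42 -1.45  2.32  1.83  0.65 -0.28]
hatch [-0.0288  0.002   0.104 ]
turn to align x: 0.0001
```

Run:
```python
from h import *
s=optics.snapshot("scene")[:,:,::-1]; cv2.imwrite("pics/s2.png",s)
g=lambda i:(255*(i/255.)**.7).astype(np.uint8)
a=cv2.imread("pics/scene0.png")
f=lambda i:cv2.resize(g(i[120:245,230:345]),(390,424),interpolation=cv2.INTER_CUBIC)
cv2.imwrite("pics/m4.png",np.hstack([f(a),f(s)]))
```

```text
(no output)
```

View pics/m4.png

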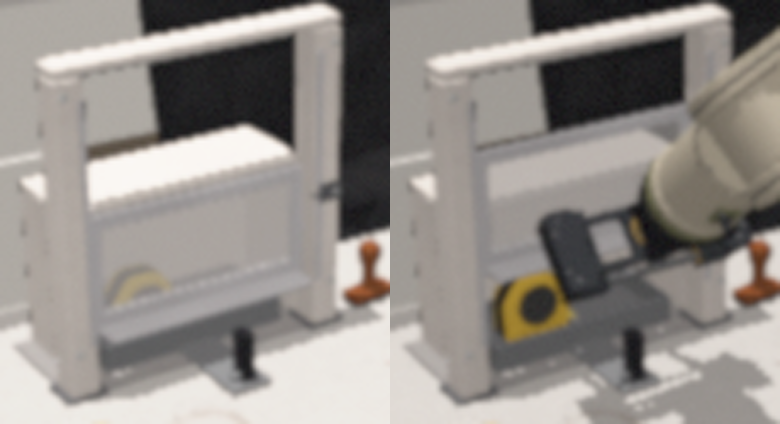

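The left stile's sash top has risen from crop row 208 to about 150, roughly 62 mm, so the rail is near 117 mm and the tape measure shows below it. From here I raise at 10 mm/s, checking the force often.

```bash
cat > f.py <<'E'
from workcell import manip; import numpy as np
s=manip.sense(); print(round(s["clock"],2),s["position"].round(4),s["wrist_force"].round(1),round(float(np.linalg.norm(s["wrist_force"])),1))
E
python3 -m crank '[[1,-0.0016,0,-0.0014,0],[1,-0.0031,0,-0.0027,0],[1,-0.0047,0,-0.0041,0],[1,-0.0063,0,-0.0055,0],[1,-0.0078,0,-0.0069,0]]' >/dev/null; python3 f.py; python3 -m crank '[[1,-0.0016,0,-0.0014,0],[1,-0.0031,0,-0.0027,0],[1,-0.0047,0,-0.0041,0],[1,-0.0063,0,-0.0055,0],[1,-0.0078,0,-0.0069,0]]' >/dev/null; python3 f.py; python3 -m crank '[[1,-0.0016,0,-0.0014,0],[1,-0.0031,0,-0.0027,0],[1,-0.0047,0,-0.0041,0]]' >/dev/null; python3 f.py
```

```text
15.93 [0.5952 0.1147 0.1102] [-3.5 -2.8 -2. ] 4.9
16.55 [0.595  0.1146 0.1163] [-3.4 -2.4 -5.7] 7.1
16.93 [0.5952 0.1147 0.1203] [-4.7 -3.7 -3.1] 6.7
```

```bash
python3 -m crank '[[1,-0.0016,0,-0.0014,0],[1,-0.0031,0,-0.0027,0]]' >/dev/null; python3 f.py; python3 -m crank '[[1,-0.0016,0,-0.0014,0],[1,-0.0031,0,-0.0027,0]]' >/dev/null; python3 f.py; python3 -m crank '[[1,-0.0016,0,-0.0014,0],[1,-0.0031,0,-0.0027,0]]' >/dev/null; python3 f.py
```

```text
17.18 [0.5953 0.1148 0.1228] [-5.3 -3.1 -3.8] 7.3
17.43 [0.5953 0.1148 0.1252] [-4.4 -3.4 -3.3] 6.5
17.68 [0.5953 0.1148 0.1277] [-5.1 -3.2 -3.2] 6.8
```

```bash
python3 -m crank '[[1,-0.0016,0,-0.0014,0],[1,-0.0031,0,-0.0027,0]]' >/dev/null; python3 f.py; python3 -m crank '[[1,-0.0016,0,-0.0014,0]]' >/dev/null; python3 f.py; python3 -m crank '[[1,-0.0016,0,-0.0014,0]]' >/dev/null; python3 f.py
```

```text
17.93 [0.5946 0.1146 0.1293] [ -0.4  -1.3 -13.3] 13.4
18.05 [0.5941 0.1146 0.13  ] [ -0.7  -1.2 -17.3] 17.4
18.18 [0.5937 0.1147 0.1308] [ -2.2  -0.4 -23.9] 24.0
```

That batch pushed too far: three moves ran before I read the force, and it reached about 24 N, over the 20 N limit. It's a sharp rise, so this is the buffer. Backing off at once.

```bash
python3 -m crank '[[1,0.0031,0,0.0027,0]]' >/dev/null; python3 f.py
```

```text
18.3 [0.5945 0.1149 0.1294] [-15.2  -3.4  -2.7] 15.8
```

```bash
python3 -m crank '[[1,0.0047,0,-0.0003,0]]' >/dev/null; python3 f.py
```

```text
18.43 [0.594 0.115 0.129] [-4.7 -2.8 -2.9] 6.2
```

```bash
python3 -m crank '[[1,0.0047,0,0,0],[1,0.0094,0,0,0]]' >/dev/null; python3 f.py
```

```text
18.68 [0.5913 0.1157 0.126 ] [ 0.6 -0.2  0.1] 0.6
```

```bash
python3 -m crank '[[1,0.0114,0,-0.0066,0],[1,0.0228,0,-0.0133,0],[1,0.0228,0,-0.0133,0]]' >/dev/null; python3 go.py
python3 - <<'E'
from h import *
s=optics.snapshot("scene")[:,:,::-1]; cv2.imwrite("pics/s3.png",s)
w=optics.snapshot("wrist")[:,:,::-1]; cv2.imwrite("pics/w3.png",w)
g=lambda i:(255*(i/255.)**.7).astype(np.uint8)
f=lambda i:cv2.resize(g(i[120:245,230:345]),(390,424),interpolation=cv2.INTER_CUBIC)
cv2.imwrite("pics/m5.png",np.hstack([f(s),cv2.copyMakeBorder(cv2.resize(g(w),(410,256)),0,168,0,0,cv2.BORDER_CONSTANT)]))
E
```

```text
t 19.05 p [0.5753 0.1149 0.1201] x [-0.658 -0.024 -0.753] z [ 0.752  0.015 -0.658] F [-0.3 -0.4  0. ] q [ 0.99  0.13 -1.45  2.36  1.73  0.42 -0.36]
hatch [-0.0486  0.003   0.1201]
turn to align x: 0.0008
```

View pics/m5.png

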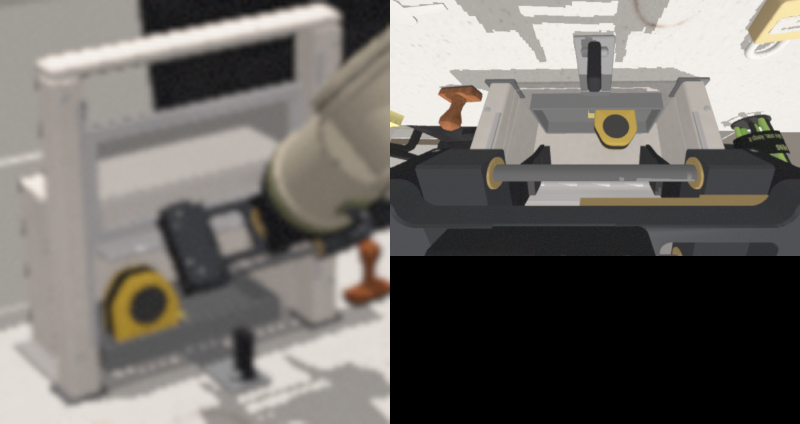

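The scene view shows the sash top at crop row 128, up from 208, about 86 mm of rise, so the rail is at about 141 mm with zero tool force. It is hanging on its catch. The tab is free below at wrist pixel (318,70), so next I measure it and go down to grip it.

```bash
python3 - <<'E'
from h import *
O=np.array([.624,.1135,0]);a=.034
H=np.c_[[np.cos(a),np.sin(a),0],[-np.sin(a),np.cos(a),0],[0,0,1]]
w=cv2.imread("pics/w3.png");c=cam("wrist")
m=(w[55:145,300:340].max(2)<60).astype(np.uint8);n,l,s,ce=cv2.connectedComponentsWithStats(m)
for i in range(1,n):
    if s[i,4]>30:
        ys,xs=np.where(l==i); r=ys.max(); p=(xs[ys>=r-4].mean()+300,r+55); print(s[i],p,((plane(c,p,.06)-O)@H).round(4))
E
python3 go.py -.063 0.001 .034
```

```text
[   7    9   23   80 1626] (np.float64(318.5), np.int64(143)) [-0.07    0.0018  0.06  ]
t 19.15 p [0.5755 0.1146 0.1199] x [-0.658 -0.023 -0.752] z [ 0.752  0.015 -0.659] F [-0.8 -0.3  0.3] q [ 0.99  0.13 -1.45  2.35  1.73  0.42 -0.36]
hatch [-0.0485  0.0027  0.1199]
units [ 0.1237 -0.002   0.0761]
turn to align x: 0.0002
```

```bash
python3 -m crank '[[1,0.06,0,0.04,0],[1,0.09,-0.001,0.056,0],[1,0.125,-0.001,0.075,0],[1,0.125,-0.001,0.075,0]]' >/dev/null; python3 go.py -.065 0.0018 .034
```

```text
t 19.65 p [0.5603 0.1142 0.0309] x [-0.663 -0.02  -0.748] z [ 0.748  0.016 -0.664] F [-0.8  0.2  1. ] q [ 0.84  0.72 -1.38  2.42  2.11  0.93 -0.41]
hatch [-0.0636  0.0028  0.0309]
units [-0.0024 -0.0018 -0.0051]
turn to align x: -0.001
```

Close on the tab at 15 N.

```bash
python3 -m crank '[[0.5,-0.0024,-0.0018,-0.005,0],[0,-0.0024,-0.0018,-0.005,0],[0,-0.0024,-0.0018,-0.005,0],[0,-0.0024,-0.0018,-0.005,0],[0,-0.0024,-0.0018,-0.005,0]]' 15; python3 go.py
```

```text
clock: 20.27
position: [0.5606, 0.1125, 0.0361]
tcp_rot: [-0.033, 2.293, 0.004]
wrist_force: [0.3, 1.3, 0.4]
finger_gap: 0.0447
grasp_force: 0.0
t 20.27 p [0.5606 0.1125 0.0361] x [-0.661 -0.023 -0.75 ] z [ 0.75   0.014 -0.661] F [0.3 1.3 0.4] q [ 0.9   0.84 -1.46  2.42  2.12  1.01 -0.32]
hatch [-0.0634  0.0011  0.0361]
turn to align x: 0.0002
```

```bash
python3 -m crank '[[0,0,0,0,0],[0,0,0,0,0],[0,0,0,0,0],[0,0,0,0,0],[0,0,0,0,0]]'; python3 go.py
```

```text
clock: 20.9
position: [0.5604, 0.113, 0.036]
tcp_rot: [-0.034, 2.294, 0.005]
wrist_force: [-0.8, 1.9, -1.4]
finger_gap: 0.014
grasp_force: 14.9
t 20.9 p [0.5604 0.113  0.036 ] x [-0.661 -0.023 -0.75 ] z [ 0.75   0.015 -0.662] F [-0.8  1.9 -1.4] q [ 0.9   0.84 -1.46  2.42  2.12  1.01 -0.32]
hatch [-0.0635  0.0016  0.036 ]
turn to align x: 0.0001
```

The grip is good (gap 14.0 mm = tab). But pulled 85 mm inward the arm would leave its range at this tilt, which would twist the tab. So I'll release, make the tool steeper near the inner limit above the desk, and grip again.

```bash
python3 -m crank '[[0.6,0,0,0,0],[0.6,0,0,0,0],[0.6,0,0,0,0],[0.6,0,0,0,0]]' >/dev/null; python3 -m crank '[[0.6,-0.045,0,-0.04,0],[0.6,-0.0875,0,-0.077,0],[0.6,-0.0875,0,-0.077,0]]' ; python3 -m crank '[[0.6,0.07,0,-0.12,0],[0.6,0.11,0,-0.13,0]]'>/dev/null; python3 go.py;  python3 -m crank '[[0.6,0.11,0,-0.13,0],[0.6,0.11,0,-0.13,0]]'>/dev/null; python3 go.py
```

```text
clock: 21.78
position: [0.5614, 0.1108, 0.0965]
tcp_rot: [-0.036, 2.296, 0.003]
wrist_force: [0.2, -0.9, 0.4]
finger_gap: 0.0521
grasp_force: 0.0
t 22.02 p [0.522  0.1059 0.0882] x [-0.737 -0.045 -0.675] z [ 0.676 -0.03  -0.736] F [-0.8 -1.3 -0.5] q [ 1.01 -0.07 -1.46  2.41  1.31  0.28 -0.07]
hatch [-0.1022 -0.0041  0.0882]
turn to align x: 0.0096
t 22.27 p [0.4972 0.0968 0.0846] x [-0.777 -0.051 -0.628] z [ 0.63  -0.081 -0.773] F [ 0.1  0.2 -1. ] q [ 0.95 -0.21 -1.4   2.41  0.76  0.27  0.4 ]
hatch [-0.1273 -0.0124  0.0846]
turn to align x: 0.0116
```

```bash
python3 -m crank '[[0.6,0.08,0.02,-0.08,0.01],[0.6,0.08,0.02,-0.08,0.01]]'>/dev/null; python3 go.py;  python3 -m crank '[[0.6,0.08,0.01,-0.08,0],[0.6,0.08,0.01,-0.08,0]]'>/dev/null; python3 go.py; python3 -m crank '[[0.6,0.08,0.01,-0.06,0],[0.6,0.08,0.01,-0.06,0]]'>/dev/null; python3 go.py
```

```text
t 22.52 p [0.4708 0.1059 0.0933] x [-0.793 -0.035 -0.608] z [ 0.607 -0.119 -0.786] F [0.4 0.2 0. ] q [ 0.87 -0.39 -1.36  2.41  0.21  0.31  0.81]
hatch [-0.1533 -0.0024  0.0933]
turn to align x: 0.004
t 22.77 p [0.4265 0.1368 0.1134] x [-0.808 -0.034 -0.588] z [ 0.587 -0.134 -0.799] F [0.3 0.8 0.4] q [ 0.6  -0.5  -1.22  2.42  0.06  0.48  0.83]
hatch [-0.1966  0.03    0.1134]
turn to align x: 0.0031
t 23.02 p [0.3817 0.163  0.1233] x [-0.817 -0.032 -0.575] z [ 0.573 -0.152 -0.806] F [-0.5  0.   0.5] q [ 0.33 -0.5  -1.13  2.42  0.17  0.64  0.6 ]
hatch [-0.2405  0.0577  0.1233]
turn to align x: 0.0022
```

```bash
python3 -m crank '[[0.6,0.06,-0.07,0.09,0],[0.6,0.06,-0.07,0.09,0]]'>/dev/null; python3 go.py;  python3 -m crank '[[0.6,0.08,-0.02,0.04,0],[0.6,0.08,-0.02,0.04,0]]'>/dev/null; python3 go.py; python3 -m crank '[[0.6,0.08,0,0.02,0],[0.6,0.08,0,0.02,0]]'>/dev/null; python3 go.py
```

```text
t 23.27 p [0.4094 0.1412 0.0794] x [-0.834 -0.031 -0.551] z [ 0.548 -0.174 -0.818] F [ 0.2 -0.6  0.3] q [ 0.72 -0.5  -1.41  2.42  0.06  0.48  0.75]
hatch [-0.2135  0.035   0.0794]
turn to align x: 0.0013
t 23.52 p [0.4005 0.1379 0.0646] x [-0.85  -0.018 -0.527] z [ 0.52  -0.192 -0.832] F [-0.1  0.9  0.6] q [ 0.78 -0.5  -1.47  2.42  0.05  0.49  0.75]
hatch [-0.2226  0.032   0.0646]
turn to align x: -0.0054
t 23.77 p [0.3778 0.1516 0.0607] x [-0.863 -0.019 -0.506] z [ 0.499 -0.198 -0.844] F [-0.3 -0.1 -0.3] q [ 0.71 -0.5  -1.47  2.42  0.05  0.55  0.69]
hatch [-0.2447  0.0464  0.0607]
turn to align x: -0.005
```

Tilt is now 32°, steep enough that the whole pull stays in reach. Going back over the tab.

```bash
python3 go.py -.072 0 .12 | grep units; python3 -m crank '[[0.8,-0.1,0,-0.05,0],[0.8,-0.1,0,-0.05,0]]' >/dev/null; python3 go.py -.072 0 .11
```

```text
units [-0.2991 -0.0597  0.0749]
t 24.02 p [0.4177 0.1591 0.1192] x [-0.861 -0.016 -0.509] z [ 0.502 -0.195 -0.843] F [-0.7  0.6 -0.9] q [ 0.68 -0.45 -1.34  2.3   0.09  0.66  0.77]
hatch [-0.2046  0.0526  0.1192]
units [-0.1836 -0.0566  0.1409]
turn to align x: -0.0064
```

```bash
python3 -m crank '[[0.8,-0.184,-0.057,0.14,-0.006],[0.8,-0.184,-0.057,0.14,-0.006],[0.8,-0.184,-0.057,0.14,-0.006],[0.8,-0.184,-0.057,0.14,-0.006]]' >/dev/null; python3 go.py -.07 -.002 .029
```

```text
t 24.52 p [0.55   0.1095 0.1067] x [-0.863 -0.03  -0.504] z [ 0.499 -0.196 -0.844] F [-0.1 -0.4  3.5] q [ 0.68  0.29 -1.31  2.13  1.05  0.87  0.29]
hatch [-0.0741 -0.0014  0.1067]
units [0.0594 0.0237 0.1129]
turn to align x: 0.0001
```

```bash
python3 -m crank '[[0.8,0.03,0.012,0.056,0],[0.8,0.059,0.0237,0.113,0],[0.8,0.059,0.0237,0.113,0]]' >/dev/null; python3 go.py -.07 -.002 .029
python3 - <<'E'
from h import *
w=optics.snapshot("wrist")[:,:,::-1]; s=optics.snapshot("scene")[:,:,::-1]
cv2.imwrite("pics/w5.png",w);cv2.imwrite("pics/s5.png",s)
g=lambda i:(255*(i/255.)**.7).astype(np.uint8)
f=lambda i:cv2.resize(g(i[120:245,230:345]),(390,424),interpolation=cv2.INTER_CUBIC)
cv2.imwrite("pics/m6.png",np.hstack([f(s),cv2.copyMakeBorder(cv2.resize(g(w),(410,256)),0,168,0,0,cv2.BORDER_CONSTANT)]))
E
```

```text
t 24.9 p [0.551  0.1086 0.0266] x [-0.867 -0.03  -0.498] z [ 0.493 -0.197 -0.847] F [-0.7  0.7  0.4] q [ 0.47  0.45 -1.11  2.17  1.31  0.87  0.05]
hatch [-0.0731 -0.0024  0.0266]
units [-0.0065  0.0004 -0.001 ]
turn to align x: 0.0001
```

View pics/m6.png

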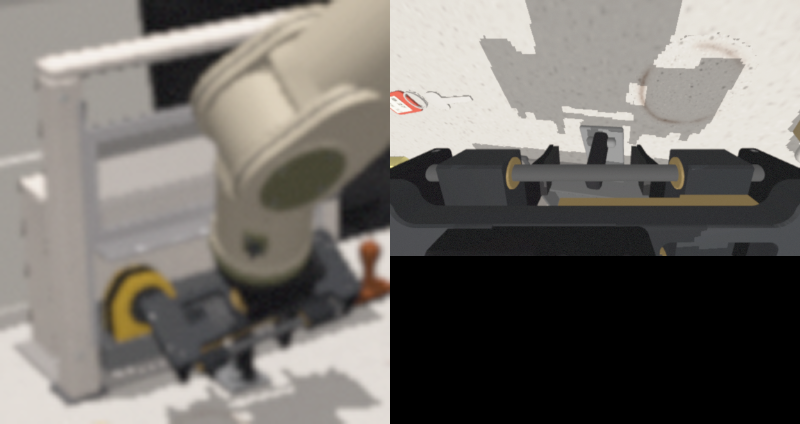

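The tab sits between the fingers, and the sash top is still at crop row 128, hanging. Closing.

```bash
python3 -m crank '[[0,-0.004,0,0,0],[0,-0.004,0,0,0],[0,-0.004,0,0,0],[0,-0.004,0,0,0],[0,-0.004,0,0,0]]' 14 >/dev/null; python3 -m crank '[[0,0,0,0,0],[0,0,0,0,0],[0,0,0,0,0],[0,0,0,0,0],[0,0,0,0,0]]'; python3 go.py -.155 -0.002 .029
```

```text
clock: 26.25
position: [0.5552, 0.1098, 0.0305]
tcp_rot: [0.032, 2.601, -0.267]
wrist_force: [1.0, 4.7, -5.4]
finger_gap: 0.0197
grasp_force: 13.4
t 26.25 p [0.5552 0.1098 0.0305] x [-0.864 -0.028 -0.503] z [ 0.498 -0.195 -0.845] F [ 1.   4.7 -5.4] q [ 0.48  0.45 -1.12  2.16  1.31  0.87  0.06]
hatch [-0.0689 -0.0013  0.0305]
units [ 0.1253 -0.0161 -0.0681]
turn to align x: -0.0006
```

```bash
python3 -m crank '[[0,0.003,-0.0004,-0.0016,0],[0,0.008,-0.001,-0.0046,0],[0,0.014,-0.0018,-0.008,0],[0,0.021,-0.0026,-0.012,0],[0,0.0288,-0.0036,-0.0164,0]]'; python3 go.py -.155 -0.002 .029
```

```text
clock: 26.88
position: [0.5351, 0.1088, 0.0305]
tcp_rot: [0.033, 2.601, -0.267]
wrist_force: [3.2, 4.4, -6.0]
finger_gap: 0.019
grasp_force: 13.3
t 26.88 p [0.5351 0.1088 0.0305] x [-0.864 -0.028 -0.503] z [ 0.498 -0.196 -0.845] F [ 3.2  4.4 -6. ] q [ 0.49  0.41 -1.14  2.21  1.29  0.86  0.03]
hatch [-0.089  -0.0016  0.0305]
units [ 0.0964 -0.012  -0.0518]
turn to align x: -0.0007
```

```bash
python3 -m crank '[[0,0.0065,-0.0008,-0.0037,0],[0,0.013,-0.0016,-0.0074,0],[0,0.0195,-0.0024,-0.011,0],[0,0.026,-0.0032,-0.0148,0],[0,0.0325,-0.004,-0.0185,0]]'>/dev/null; python3 go.py -.155 -0.002 .0305
```

```text
t 27.5 p [0.5125 0.1077 0.0305] x [-0.864 -0.028 -0.503] z [ 0.498 -0.197 -0.845] F [ 1.2  5.  -6.5] q [ 0.51  0.37 -1.18  2.25  1.26  0.84  0.01]
hatch [-0.1116 -0.002   0.0305]
units [ 0.0625 -0.0079 -0.0355]
turn to align x: -0.0007
```

```bash
python3 -m crank '[[0,0.0065,-0.0008,-0.0037,0],[0,0.013,-0.0016,-0.0074,0],[0,0.0195,-0.0024,-0.011,0],[0,0.026,-0.0032,-0.0148,0],[0,0.0325,-0.004,-0.0185,0]]'>/dev/null; python3 go.py -.155 -0.002 .0305
```

```text
t 28.12 p [0.4899 0.1065 0.0305] x [-0.864 -0.028 -0.503] z [ 0.498 -0.198 -0.845] F [ 2.5  5.2 -8. ] q [ 0.54  0.32 -1.21  2.3   1.23  0.82 -0.01]
hatch [-0.1342 -0.0024  0.0305]
units [ 0.03   -0.0031 -0.0171]
turn to align x: -0.0009
```

```bash
python3 -m crank '[[0,0.006,-0.0008,-0.0033,0],[0,0.011,-0.0014,-0.0063,0],[0,0.016,-0.002,-0.0091,0],[0,0.02,-0.0025,-0.0114,0],[0,0.023,-0.0029,-0.0131,0]]'>/dev/null; python3 go.py -.155 -0.002 .0305
```

```text
t 28.75 p [0.474  0.1057 0.0306] x [-0.864 -0.027 -0.503] z [ 0.498 -0.198 -0.844] F [ 1.6  4.2 -9.1] q [ 0.56  0.28 -1.25  2.33  1.2   0.8  -0.02]
hatch [-0.1502 -0.0027  0.0306]
units [ 0.007   0.0002 -0.0041]
turn to align x: -0.0009
```

```bash
python3 -m crank '[[0,0.0015,-0.0002,-0.0009,0],[0,0.003,-0.0004,-0.0017,0]]'>/dev/null; python3 f.py
```

```text
29.0 [0.472  0.1056 0.0306] [ 1.7  4.3 -9.1] 10.2
```

83.3 mm drawn. Small steps now until the stop is felt.

```bash
python3 -m crank '[[0,0.0015,-0.0002,-0.0009,0]]'>/dev/null; python3 f.py
```

```text
29.12 [0.4709 0.1056 0.0306] [ 2.4  4.8 -9.5] 10.9
```

```bash
python3 -m crank '[[0,0.0015,-0.0002,-0.0009,0]]'>/dev/null; python3 f.py
```

```text
29.25 [0.4706 0.1057 0.031 ] [  9.9   3.9 -12.9] 16.7
```

```bash
python3 -m crank '[[0,0.0015,-0.0002,-0.0009,0]]'>/dev/null; python3 f.py
```

```text
29.38 [0.4702 0.1057 0.0315] [ 12.7   3.3 -12.2] 17.9
```

The stop is felt: Fx jumped from 2 to 10–13 N at about 85 mm. Release and lift away.

```bash
python3 -m crank '[[0.6,0,0,0,0],[0.6,0,0,0,0],[0.6,0,0,0,0],[0.6,0,0,0,0],[0.6,0,0,0,0]]'; python3 -m crank '[[0.6,-0.03,-0.01,-0.05,0],[0.6,-0.08,-0.03,-0.14,0],[0.6,-0.13,-0.045,-0.21,0],[0.6,-0.13,-0.045,-0.21,0]]'>/dev/null; python3 go.py
python3 - <<'E'
from h import *
w=optics.snapshot("wrist")[:,:,::-1]; s=optics.snapshot("scene")[:,:,::-1];t=optics.snapshot("top")[:,:,::-1]
cv2.imwrite("pics/w6.png",w);cv2.imwrite("pics/s6.png",s);cv2.imwrite("pics/t6.png",t)
g=lambda i:(255*(i/255.)**.7).astype(np.uint8)
f=lambda i:cv2.resize(g(i[120:270,230:368]),(390,424),interpolation=cv2.INTER_CUBIC)
r=np.vstack([cv2.resize(g(w),(410,256)),cv2.resize(g(t[130:225,230:400]),(410,168))])
cv2.imwrite("pics/m7.png",np.hstack([f(s),r]))
E
```

```text
clock: 30.0
position: [0.4692, 0.105, 0.031]
tcp_rot: [0.035, 2.6, -0.272]
wrist_force: [0.4, 1.2, -0.5]
finger_gap: 0.0513
grasp_force: 0.0
t 30.5 p [0.471  0.1046 0.1822] x [-0.864 -0.026 -0.503] z [ 0.497 -0.201 -0.844] F [ 1.4 -1.  -0.6] q [ 0.55 -0.33 -1.03  2.21  0.22  0.75  0.9 ]
hatch [-0.1532 -0.0037  0.1822]
turn to align x: -0.0017
```

View pics/m7.png

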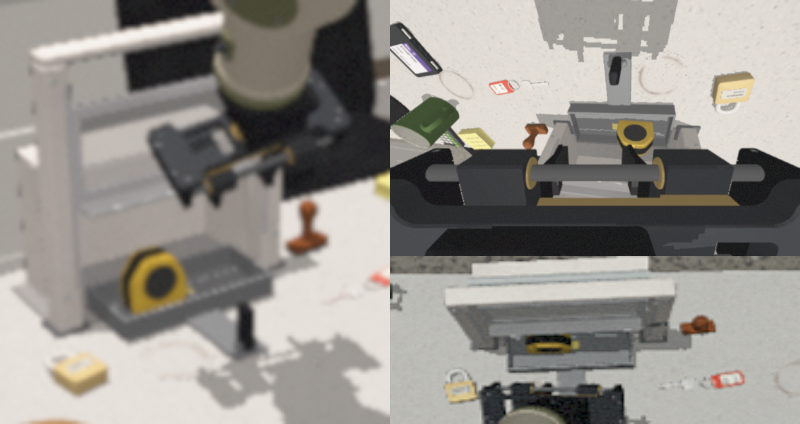

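The tray is out at its stop with the tape upright in it, the sash hangs on its catch, the bystanders haven't moved and the gripper is clear. Handing in.

```bash
python3 -c "
from workcell import manip; print(manip.close_job())"
```

```text
the job is handed in; nothing more can be done
None
```

I handed the job in with one fault: at the buffer I pushed the sash to about 24 N for about 0.1 s (your limit was 20 N, stop at a 7 N rise), because I ran three small raises before reading the force; otherwise the sash hangs on its catch, the tray is out to its stop with the tape measure upright, and the other things look unmoved.

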